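# Snap the cap onto the eye-drop bottle and keep it pressed

## Robot

A 7-joint arm with a two-finger parallel gripper is mounted at the origin on the work surface. World frame = base frame: x ahead of the robot, y to its left, z up, the work surface at z = 0. Lengths are in m, angles in rad, forces in N, time in s.
With the tool pointing down it reaches from about 0.425 to 0.875 m from the base axis. Payload 9.9 kg.
Tool frame: the origin (TCP) lies at the very end of the fingers, on their centre line; the grasp point (between the pads) lies 19 mm behind it; z points along the fingers, y is the direction in which the jaws open and shut (so a half turn about z gives the same grasp; the last joint's range is limited). The gripper opens to 85 mm and grips with 20 to 120 N. Pads are 22 mm wide; open, the fingers measure 114 mm over their backs; the gripper's body (76 mm by 85 mm) begins 54 mm behind the grasp point. The pads swing forward as they close: fully open they stand 13 mm farther back than shut.
Start: joints at [-1.326, 0.576, 0.025, 1.437, -0.015, 1.129, -0.057], TCP at [0.218, 0.639, 0.231] pointing down, gripper open.
Joint ranges: [-2.76, 2.76], [-0.34, 2.15], [-1.52, 1.57], [0.19, 2.46], [-1.09, 4.23], [0.17, 1.99], [-2.82, 2.82]. Speed limits (rad/s): [2.22, 2.22, 3.01, 3.01, 3.14, 3.14, 3.14].

## Interface

Orientations are given as a unit quaternion [x, y, z, w].
In Python, from rig import read_state, capture, get_calibration, sign_off gives the robot as it stands.
- The arm moves only by the tool move_arm, never from a script. Its argument "motion" is one flat list of numbers, 5 for each row, row after row: the shift along the world's x, y, z in cm, then the turn about the world's z in degrees, then the opening, from 0 (shut) to 1 (fully open). A call has 1 to 5 rows; each row is the pose to reach, as a shift and turn from the pose measured when the call began; what a row does not reach only later rows make up. A row lasts 1/8 s, in which the tool goes at most 62.5 mm and 10.7 degrees, less where a joint would pass 70% of its speed; a pose out of reach is approached as far as the arm can. A call with a gripper value outside its range is refused whole. The fingers move at their own pace and stop on an object; "force" is the grip in N (left out, the last holds). Time passes only in rows, so rows that repeat a pose let the fingers close. It gives the time, the measured TCP pose, the force and the opening at its end, in the units of the state.
- read_state(): the state, without advancing time (a new reading comes with each control period).
- capture(name): name is "side" or "top" or "wrist"; returns the picture (400x640x3 uint8, red, green, blue); there is no depth.
- get_calibration(name): a dict with "fx", "fy", "cx", "cy" (pixels), "camera_from_world" (4x4, takes a point from world to camera coordinates). Camera axes: x right, y up, looking along -z (the intrinsics and any distortion apply to the point x, -y, -z); pixel columns grow to the right and rows downward; lengths in m; the calibration is good to about 2 mm. A picture is of the moment at which its call begins: read the wrist's pose just before it. get_calibration takes no time and is no camera call; for the wrist camera it gives the pose at the moment of the call.
- sign_off(): hands the job in, once; it reports no verdict.
The state is a dict: "time": time; "qpos": joint angles; "joint_velocities": joint speeds; "tau": joint torques, N m; "position": TCP position; "tcp_rot": TCP orientation; "ft_force": force on the tool from outside, world axes, zero at the start; "wrist_torque": the same for the moment, N m; "width": opening from 0.0 (shut) to 1.0 (fully open).
Only numpy, scipy, OpenCV 4.12 (cv2) and the standard library are available. Lean on these libraries where they do the work, as an engineer would, in place of code of your own. Each camera call takes 0.05 s, during which the arm holds its last target.

## Task

Pick up the orange cap and set it upright over the nozzle of the white eye-drop bottle in its holder, then press it straight down until it clicks fully home. Keep pressing firmly but gently after the click, so that the bottle stays sunk about 4 mm into its sprung cushion (about 10 N; never bottom it out), and finish while still holding it pressed like that. Leave the pill tower, the pill pot and the magnifying glass where they are.

Things in the scene. Friction and masses are not known exactly. Their poses are not given: they have to be found in the camera images.
- cap: loose orange round snap cap, 32 mm diameter, 36 mm high, 16 to 28 g, closed flat top, open below; starts mouth down on the grey shelf (shelf top at z = 0.012). Origin: centre of the mouth rim (underside), z axis up through the closed top. An inward lip, 3 mm high, at the mouth leaves a 20 mm hole; above it the bore is 26 mm wide, 33 mm deep from the mouth. Its turn about z does not matter.
- bottle_shoulder (a point): centre of the flat shoulder of the white eye-drop bottle (35 mm diameter, blue band, upright in the white holder), about 62 mm above the shelf; z axis up. Here the cap's mouth rim rests when home: the cap's origin then coincides with this point. A 17 mm neck rises from it, and from 14.5 mm up a tapering nozzle.
- bottle_tip (a point): centre of the nozzle's tip, 25 mm above the shoulder; the tip is 5.6 mm in diameter.
- bottle_beads (a point): on the neck's axis, 7.6 mm above the shoulder, in the middle of four round sprung snap beads, 25 mm across. When the cap is pressed down the beads resist from about 12 mm before home; the force climbs to roughly 9 N, then they give way with a click (sudden drop of force) and pull the cap down home with up to 8 N. Pressed on after that, the bottle sinks into its cushion.
- bottle (a joint): how far the bottle has sunk straight down into the sprung cushion of its holder, m: 0 = up, grows when pressed, about 2.5 N per mm (10 N gives 0.004), hard stop at 0.012. The shoulder sinks with it. It stays at 0 when nothing presses.
- holder: white plastic bottle holder fixed to the shelf: base plate 84 mm (x) by 70 mm (y), 6 mm thick, with a round tube 47 mm outside diameter up to 36 mm high in which the bottle stands, its top 26 mm below the shoulder. Origin: centre of the base's underside.
- tower: bystander: pill tower of three screwed tiers with white lid, 56 mm diameter, 100 mm high, standing loose on the shelf. Origin: centre of its underside.
- pot: bystander: white and blue ceramic pill pot with lid and round knob, 56 mm diameter, 47 mm high, standing loose on the shelf. Origin: centre of its underside.
- magnifier: bystander: magnifying glass lying flat, steel ring 72 mm diameter, 7 mm thick, black handle along its -x axis reaching 130 mm from the ring's centre. Origin: underside at the ring's centre.
Not all that is in view belongs to the job. Several things have the shape of the cap; the one meant has the colours described above.

How it is judged:
By the outcome, as a careful person would: the job done as asked, in the order asked, and still so for the second after the job is handed in, while the arm keeps its last pose, push and grip.
It also fails if it takes over 61 s, if anything falls off the work surface, if the arm or the gripper's body presses on something with over 40 N, if the wrist force passes 120 N, or if a joint passes its speed limit or range.

## Working session

There is one attempt and no reset: what is moved stays moved. The work goes in short steps, Python scripts to look and compute and a tool call to move; the robot and the scene stay as the last step left them, time stands still between calls to the robot, and variables do not carry over. Pictures are saved under pics/ and viewed, and the job is handed in when it is done.

Besides the shell and the picture viewer there is one more tool, called after "Call:" as name(argument=value, ...) on one line, values as JSON. move_arm: Moves the arm, as the interface text tells. Its arguments: {"type":"object","properties":{"motion":{"type":"array"},"force":{"type":"number"}},"required":["motion"]}

```bash
mkdir -p pics; cat > h.py <<'E'
import numpy as np, cv2
from rig import read_state, capture, get_calibration, sign_off
def snap(n,f):
    c=get_calibration(n); im=capture(n); cv2.imwrite('pics/'+f+'.png',im[:,:,::-1]); np.savez('pics/'+f+'.npz',im=im,**{k:np.array(v) for k,v in c.items() if k in('fx','fy','cx','cy','camera_from_world')}); return im,c
def ray(c,u,v):
    T=np.array(c['camera_from_world']);R=T[:3,:3];t=T[:3,3]
    d=np.array([(u-c['cx'])/c['fx'],-(v-c['cy'])/c['fy'],-1.0])
    return -R.T@t,R.T@d
def onz(c,u,v,z):
    o,d=ray(c,u,v); return o+d*(z-o[2])/d[2]
def proj(c,p):
    T=np.array(c['camera_from_world']);q=T[:3,:3]@np.array(p)+T[:3,3]
    return c['cx']+c['fx']*q[0]/-q[2], c['cy']+c['fy']*q[1]/q[2]
E
python3 - <<'E'
from h import *
s=read_state();print(s)
for n in('side','top'):
    im,c=snap(n,n+'0');print(n,{k:(np.round(v,3).tolist()) for k,v in c.items()})
E
```

```text
{'time': 0.0, 'qpos': array([-1.32579447,  0.57652544,  0.02486536,  1.43792036, -0.01495405,
        1.12901603, -0.05647876]), 'joint_velocities': array([ 0.00059067, -0.00045118, -0.00120008, -0.00121816,  0.00029708,
       -0.00073192,  0.00034145]), 'tau': array([ 9.81425978e-05, -7.65770030e+01,  2.25098558e+00, -2.85959709e+01,
        1.54258049e-02,  1.28599812e-02,  1.07644675e-05]), 'position': array([0.21783511, 0.6383932 , 0.23044329]), 'tcp_rot': array([ 1.63633190e-01,  9.86520892e-01, -8.39708402e-04, -6.78062883e-05]), 'ft_force': array([ 0.34591163, -1.12166191,  0.72340013]), 'wrist_torque': array([-0.01307187,  0.02878743,  0.05637491]), 'width': 0.9977965602634539}
side {'fx': 397.096, 'fy': 397.096, 'cx': 324.032, 'cy': 205.891, 'camera_from_world': [[-0.79, -0.613, 0.008, 0.403], [0.335, -0.421, 0.843, -0.194], [-0.514, 0.668, 0.538, -0.663], [0.0, 0.0, 0.0, 1.0]]}
top {'fx': 361.514, 'fy': 361.514, 'cx': 318.783, 'cy': 201.343, 'camera_from_world': [[-0.002, -1.0, -0.02, 0.101], [0.99, -0.005, 0.142, -0.47], [-0.142, -0.019, 0.99, -0.946], [0.0, 0.0, 0.0, 1.0]]}
```

View pics/side0.png

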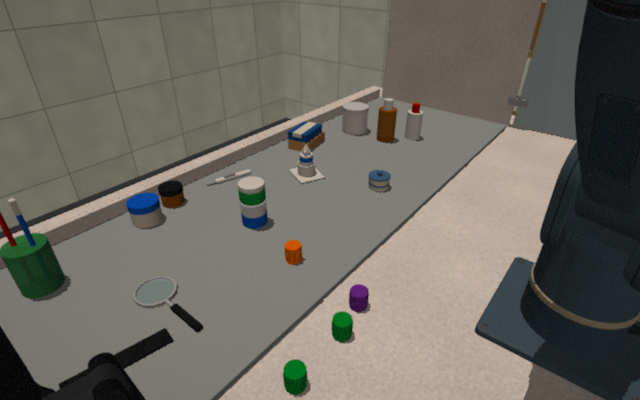

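View pics/top0.png

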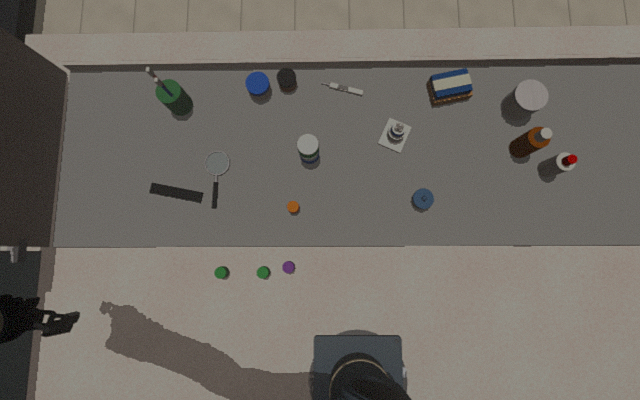

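The pictures show the orange cap at top (293,207) / side (293,252). Lookalikes in cap shape are purple at top (288,267) and green at (263,272) and (221,272). The bottle and holder are at top (397,132) / side (306,160), the tower at top (308,148), the pot at (423,199) and the magnifier at (217,165). I choose the orange one.

```bash
python3 - <<'E'
from h import *
L={}
for n in('side','top'):
    z=np.load(f'pics/{n}0.npz');im=z['im'];c={k:z[k] for k in z};L[n]=(im,c)
    hsv=cv2.cvtColor(im,cv2.COLOR_RGB2HSV)
    m=cv2.inRange(hsv,(5,170,120),(18,255,255))
    k,lab,st,ce=cv2.connectedComponentsWithStats(m)
    for i in range(1,k):
        if st[i,4]>20:print(n,st[i],ce[i])
def tri(a,b):
    o1,d1=ray(L['side'][1],*a);o2,d2=ray(L['top'][1],*b)
    A=np.c_[d1,-d2];s=np.linalg.lstsq(A,o2-o1,rcond=None)[0]
    p,q=o1+s[0]*d1,o2+s[1]*d2
    return (p+q)/2,np.linalg.norm(p-q)
print(onz(L['top'][1],293,207,.045), onz(L['side'][1],293,253,.03))
a=cv2.resize(L['top'][0][90:180,340:450],None,fx=6,fy=6,interpolation=2)
b=cv2.resize(L['side'][0][135:195,270:345],None,fx=8,fy=8,interpolation=2)
d=cv2.resize(L['top'][0][185:230,270:320],None,fx=8,fy=8,interpolation=2)
cv2.imwrite('pics/ca.png',a[:,:,::-1]);cv2.imwrite('pics/cb.png',b[:,:,::-1]);cv2.imwrite('pics/cd.png',d[:,:,::-1])
print(get_calibration('wrist'))
E
```

```text
side [285 240  16  11 147] [292.36734694 245.18367347]
side [291 252   4  12  24] [291.70833333 258.375     ]
top [288 201  11  11  92] [292.64130435 206.17391304]
[0.45388908 0.16840174 0.045     ] [0.45107241 0.17343975 0.03      ]
{'fx': 300.8632019668836, 'fy': 300.8632019668836, 'cx': 317.7503981944525, 'cy': 198.5332275646082, 'camera_from_world': array([[ 0.32292318,  0.94642247, -0.00226366, -0.67394497],
       [-0.89617327,  0.30500719, -0.32224847,  0.04221831],
       [-0.30429276,  0.10609013,  0.94665242, -0.3804331 ],
       [ 0.        ,  0.        ,  0.        ,  1.        ]])}
```

View pics/ca.png

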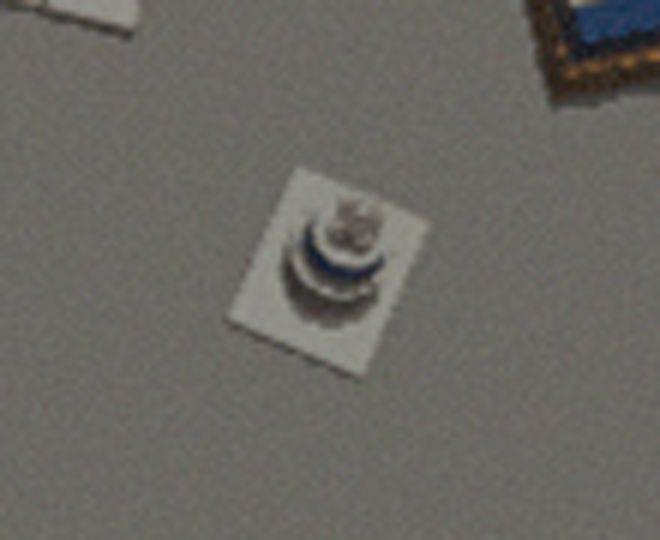

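View pics/cb.png

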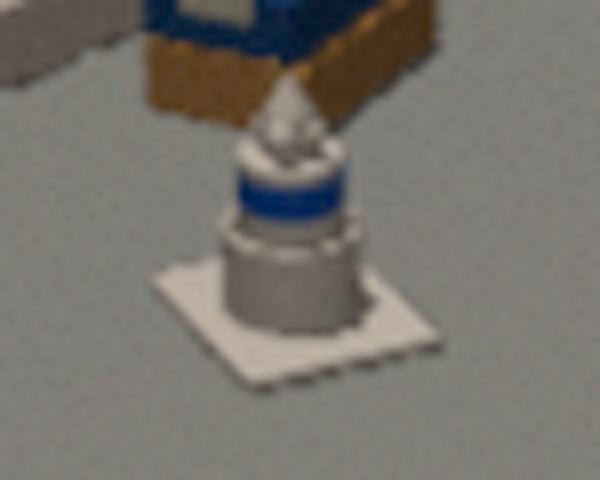

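View pics/cd.png

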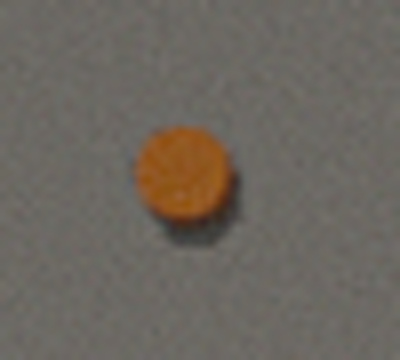

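```bash
cat >> h.py <<'E'
def tri(rays):
    A=np.zeros((3,3));b=np.zeros(3)
    for o,d in rays:
        d=d/np.linalg.norm(d);P=np.eye(3)-np.outer(d,d);A+=P;b+=P@o
    x=np.linalg.solve(A,b)
    return x,[np.linalg.norm((np.eye(3)-np.outer(d,d)/(d@d))@(x-o)) for o,d in rays]
def load(f):
    z=np.load(f'pics/{f}.npz');return z['im'],{k:z[k] for k in z if k!='im'}
E
python3 - <<'E'
from h import *
_,cs=load('side0');_,ct=load('top0')
print('captop',onz(cs,292.4,245,.048),onz(ct,292.7,206.2,.048),tri([ray(cs,292.4,245),ray(ct,292.7,206.2)]))
print('tip',onz(cs,306,144.6,.099),onz(ct,398.7,125.8,.099),tri([ray(cs,306,144.6),ray(ct,398.7,125.8)]))
print('base',onz(ct,394.8,135.3,.018), onz(cs,270+297/8-.5,135+320/8-.5,.018))
for nm,p in dict(tower=(308,143),pot=(423,199),ring=(217,162)).items(): print(nm,onz(ct,*p,.05))
c=get_calibration('wrist');o,d=ray(c,320,200);s=read_state();print(o-s['position'],d)
E
```

```text
captop [0.45270777 0.17239309 0.048     ] [0.45566411 0.16894789 0.048     ] (array([0.45598016, 0.16916847, 0.04444866]), [np.float64(0.00017952219898418765), np.float64(0.0001795221989841989)])
tip [ 0.65815796 -0.11366538  0.099     ] [ 0.6583501  -0.10994395  0.099     ] (array([ 0.65670443, -0.11019963,  0.10080594]), [np.float64(0.0011605155225355723), np.float64(0.0011605155225356825)])
base [ 0.6598356  -0.11510434  0.018     ] [ 0.65059353 -0.10519392  0.018     ]
tower [0.62942253 0.12826661 0.05      ]
pot [ 0.47302109 -0.17772582  0.05      ]
ring [0.57792246 0.37647744 0.05      ]
[-0.07813287  0.0268472   0.14168921] [ 0.31107635 -0.10050056 -0.94509831]
```

Call:
move_arm(motion=[4.5,-5,0,0,1,7.5,-10,0,0,1,10.5,-15,0,0,1,13,-20,0,0,1,15.5,-25,0,0,1])

```text
time: 0.72
position: [0.3734, 0.3865, 0.2304]
tcp_rot: [0.164, 0.987, -0.001, -0.0]
ft_force: [-0.0, 0.4, 0.2]
width: 1.001
```

Call:
move_arm(motion=[2,-5,-1,0,1,4,-10,-3,0,1,6,-15,-6,0,1,8.2,-20,-9,0,1,8.2,-21.7,-11,0,1])

```text
time: 1.35
position: [0.4563, 0.1656, 0.1191]
tcp_rot: [0.166, 0.986, -0.002, -0.0]
ft_force: [0.3, -0.1, -0.1]
width: 1.001
```

```bash
python3 - <<'E'
from h import *
s=read_state();print(s['position'],s['joint_velocities'].round(2))
im,c=snap('wrist','w1');s=read_state();print(s['position'],s['tcp_rot'])
for p in [(.4555,.169,.048),(.4555,.169,.012)]:print(proj(c,p))
E
```

```text
[0.45629329 0.16563206 0.11910988] [ 0.24  0.18 -0.08  0.29 -0.04 -0.47  0.24]
[0.45449087 0.16419833 0.11722069] [ 0.1663364   0.98606272 -0.00309873 -0.00170499]
(np.float64(322.2187972303198), np.float64(208.97074645834607))
(np.float64(321.8231365639089), np.float64(194.25922007198528))
```

View pics/w1.png

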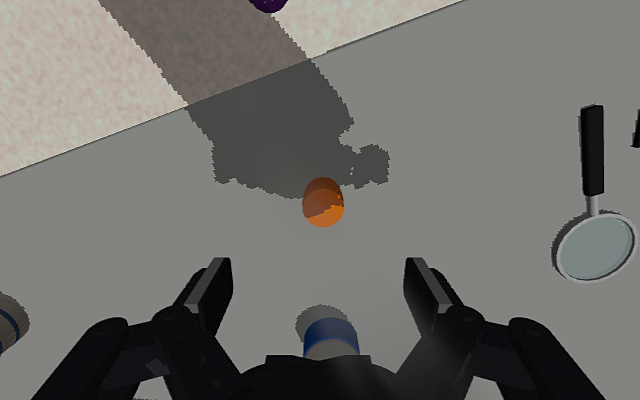

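The orange cap is at (323,203), alone between the finger paths. The purple cap is at (268,3), the tower at (330,335) and the magnifier at (593,240). I'll settle the arm, measure from a still picture and check a close crop.

```bash
python3 - <<'E'
from h import *
im,c=snap('wrist','w2');s=read_state();print(s['position'],s['joint_velocities'].round(3))
hsv=cv2.cvtColor(im,cv2.COLOR_RGB2HSV)
m=cv2.inRange(hsv,(3,150,60),(20,255,255));m[:150]=0;m[260:]=0
ys,xs=np.where(m>0);print(xs.min(),xs.max(),ys.min(),ys.max())
print([proj(c,p) for p in [(.4555,.169,.048),(.4555,.169,.012)]])
cr=cv2.resize(im[165:240,285:365],None,fx=8,fy=8,interpolation=2);cv2.imwrite('pics/w2c.png',cr[:,:,::-1])
E
```

```text
[0.45434566 0.166542   0.11856589] [-0.048 -0.03  -0.031 -0.056 -0.005  0.052 -0.037]
305 346 179 229
[(np.float64(325.03686540187687), np.float64(211.5774065294502)), (np.float64(324.390781316257), np.float64(196.54935842985378))]
```

View pics/w2c.png

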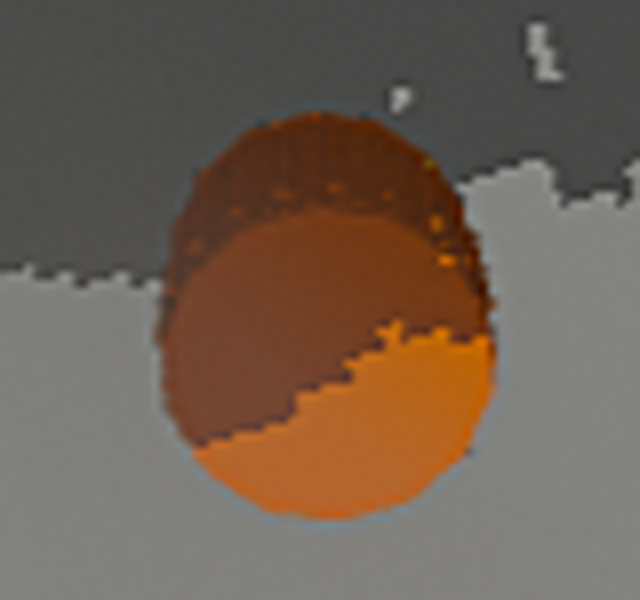

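```bash
python3 - <<'E'
from h import *
im,c=load('w2')
print(onz(c,325.5,210,.048),onz(c,325.5,197,.012)); s=read_state();print(s['position'],s['tcp_rot'])
E
```

```text
[0.45441242 0.16973503 0.048     ] [0.4562015  0.16977534 0.012     ]
[0.45434566 0.166542   0.11856589] [ 0.16568568  0.98617364 -0.00255754 -0.0018069 ]
```

Call:
move_arm(motion=[0.05,0.3,-3,0,1,0.05,0.3,-6,0,1,0.05,0.3,-8.5,0,1,0.05,0.3,-10,0,1,0.05,0.3,-10,0,1], force=40)

```text
time: 2.08
position: [0.4545, 0.1702, 0.0183]
tcp_rot: [0.165, 0.986, -0.003, -0.002]
ft_force: [-0.1, 0.5, 0.8]
width: 0.998
```

```bash
python3 - <<'E'
from h import *
im,c=snap('wrist','w3');s=read_state();print(s['position'],s['ft_force'])
E
```

```text
[0.45493487 0.17018179 0.01890899] [ 0.34064401 -0.59309061  0.32091614]
```

View pics/w3.png

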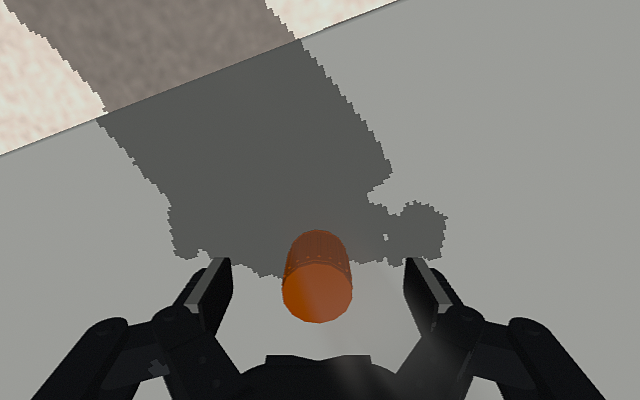

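The cap at (317,278) is midway between the pads at (218,270) and (416,270). Lowering slightly and closing.

Call:
move_arm(motion=[0,0,-0.2,0,0.8,0,0,-0.2,0,0.6,0,0,-0.2,0,0.4,0,0,-0.2,0,0.2,0,0,-0.2,0,0.2], force=40)

```text
time: 2.75
position: [0.4551, 0.1702, 0.0175]
tcp_rot: [0.165, 0.986, -0.002, -0.002]
ft_force: [-1.9, -0.3, 6.7]
width: 0.37
```

Call:
move_arm(motion=[0,0,0,0,0,0,0,0,0,0,0,0,0,0,0], force=60)

```text
time: 3.12
position: [0.4552, 0.1702, 0.0176]
tcp_rot: [0.165, 0.986, -0.002, -0.001]
ft_force: [-0.6, -0.1, 4.5]
width: 0.371
```

```bash
python3 - <<'E'
from h import *
im,c=snap('wrist','w4');s=read_state();print(s['position'],s['ft_force'],s['width'])
E
```

```text
[0.45522842 0.17021854 0.01760201] [-0.27126536 -0.35656411  5.33985875] 0.3634820176712656
```

View pics/w4.png

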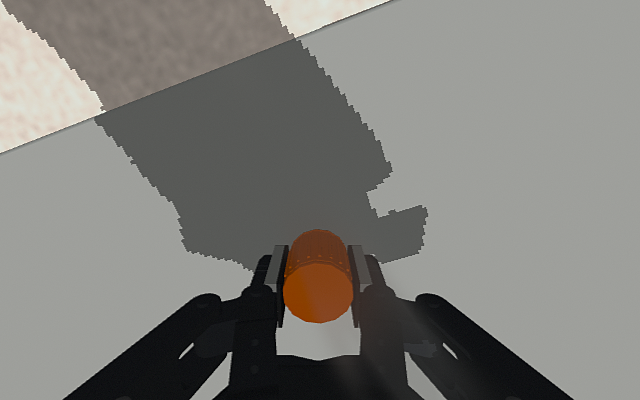

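Cap gripped, width ≈31 mm. Next I lift it and carry it to a spot where the wrist camera sits straight over the bottle.

Call:
move_arm(motion=[0,0,4,0,0,0,0,9,0,0,2,-2,14,0,0,5,-6,18,0,0,8.5,-10.5,18,0,0])

```text
time: 3.8
position: [0.5424, 0.0652, 0.2009]
tcp_rot: [0.164, 0.986, -0.001, 0.001]
ft_force: [0.4, 0.3, -1.0]
width: 0.366
```

Call:
move_arm(motion=[4,-4,0,0,0,8,-8,0,0,0,12,-12,0,0,0,16,-16,0,0,0,19.5,-20,0,0,0])

```text
time: 4.42
position: [0.7384, -0.1359, 0.2002]
tcp_rot: [0.164, 0.986, -0.001, 0.001]
ft_force: [0.8, 1.9, -0.6]
width: 0.36
```

Call:
move_arm(motion=[0,0,0,0,0,0,0,0,0,0])

```text
time: 4.68
position: [0.7379, -0.1354, 0.1992]
tcp_rot: [0.164, 0.986, -0.0, -0.0]
ft_force: [0.5, 0.7, -0.6]
width: 0.364
```

```bash
python3 - <<'E'
from h import *
s=read_state();print(s['position'],s['joint_velocities'].round(3),s['ft_force'],s['width'])
im,c=snap('wrist','w5');o,d=ray(c,318,198);print(o,d)
print([proj(c,p) for p in [(.657,-.111,.099),(.657,-.111,.074)]])
E
```

```text
[ 0.73788543 -0.1354403   0.19919823] [-0.02  -0.022 -0.012  0.015 -0.003 -0.002 -0.001] [ 0.46175243  0.67964864 -0.56470068] 0.3639968399335326
[ 0.65978468 -0.10860624  0.34086356] [ 0.30287222 -0.10446821 -0.94729016]
[(np.float64(314.0783402443512), np.float64(93.59790545640877)), (np.float64(314.46999968565626), np.float64(93.84073867801126))]
```

View pics/w5.png

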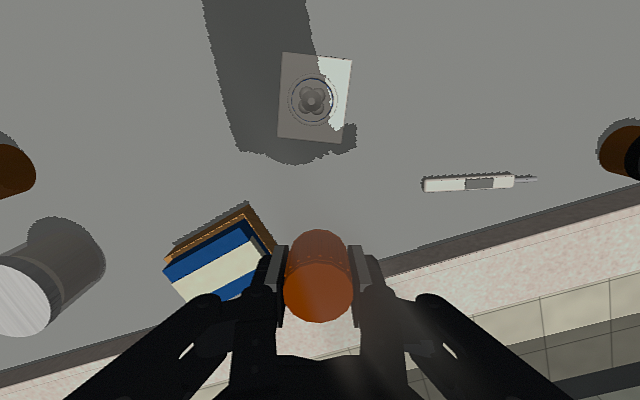

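The bottle shows from straight above at about (312,99), with four beads and the tip. The cap sits in the jaws at (317,280). Measuring both in close crops.

```bash
python3 - <<'E'
from h import *
im,c=load('w5')
cr=cv2.resize(im[60:140,270:360],None,fx=8,fy=7.5,interpolation=2)
cr=cv2.convertScaleAbs(cr,alpha=1.5);cv2.imwrite('pics/w5b.png',cr[:,:,::-1])
cr=cv2.resize(im[220:335,270:370],None,fx=5,fy=5,interpolation=2)
cr=cv2.convertScaleAbs(cr,alpha=1.5);cv2.imwrite('pics/w5c.png',cr[:,:,::-1])
E
```

```text
(no output)
```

View pics/w5b.png

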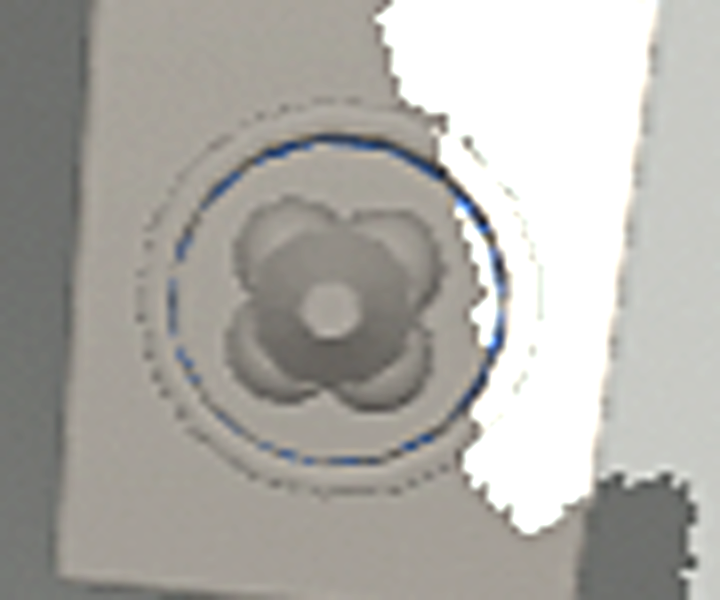

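View pics/w5c.png

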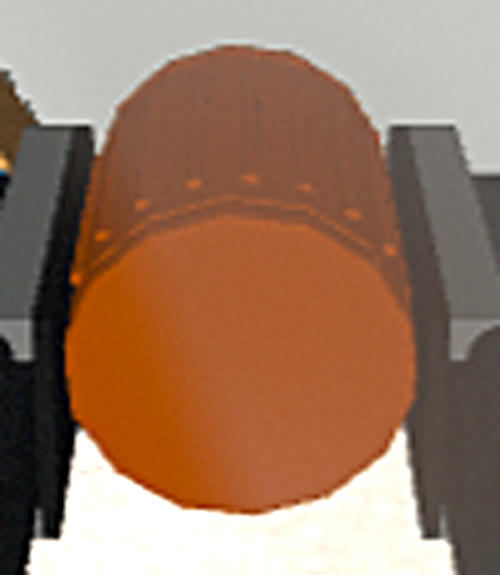

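```bash
python3 - <<'E'
from h import *
im,c=load('w5');s=read_state();print(s['position'],s['tcp_rot'])
print('tip',onz(c,311.1,100.8,.099),'beads',onz(c,311.2,100.1,.0816),'sh',onz(c,311.8,99.6,.074))
print('captop',onz(c,317.6,292.6,.2296)-s['position'], 'mouth back edge',onz(c,270+245/5-.4,220+45/5-.4,.1936)-s['position'])
E
```

```text
[ 0.7378791  -0.13456965  0.19972312] [ 1.63703921e-01  9.86509480e-01 -2.17782761e-04  1.58723917e-04]
tip [ 0.66117456 -0.1148594   0.099     ] beads [ 0.66078643 -0.11505133  0.0816    ] sh [ 0.66060173 -0.11462946  0.074     ]
captop [-0.00127767 -0.00061046  0.02987688] mouth back edge [-0.01454983  0.0044274  -0.00612312]
```

Call:
move_arm(motion=[-4,1,0,0,0,-7.7,2,0,0,0,-7.7,2,-3,0,0,-7.7,2,-6.5,0,0,-7.7,2,-6.5,0,0])

```text
time: 5.35
position: [0.6588, -0.1125, 0.133]
tcp_rot: [0.163, 0.987, 0.0, -0.002]
ft_force: [0.3, 0.4, -0.1]
width: 0.358
```

Call:
move_arm(motion=[0,0,0,0,0])

```text
time: 5.48
position: [0.6593, -0.1119, 0.1346]
tcp_rot: [0.162, 0.987, 0.0, -0.001]
ft_force: [0.6, 0.4, -0.4]
width: 0.36
```

```bash
python3 - <<'E'
from h import *
im,c=snap('side','s6');s=read_state();print(s['position'],s['joint_velocities'].round(3),s['ft_force'])
im2,c2=snap('wrist','w6');s=read_state();print(s['position'])
u,v=map(int,proj(c,(.661,-.115,.1)))
cr=cv2.resize(im[v-50:v+45,u-50:u+50],None,fx=6,fy=6,interpolation=2);cr=cv2.convertScaleAbs(cr,alpha=1.4);cv2.imwrite('pics/s6c.png',cr[:,:,::-1]);print(u,v)
print(proj(c,(.661,-.115,.099)),proj(c,(s['position'][0],s['position'][1],.12)))
E
```

```text
[ 0.65923191 -0.11167906  0.13446703] [ 0.002 -0.     0.001 -0.003 -0.002 -0.007  0.   ] [-0.36201239  0.28376755 -0.94868816]
[ 0.65939765 -0.11188828  0.13451482]
305 143
(np.float64(305.4893344919615), np.float64(144.1541311381354)) (np.float64(305.04373987295315), np.float64(137.06441026844504))
```

View pics/s6c.png

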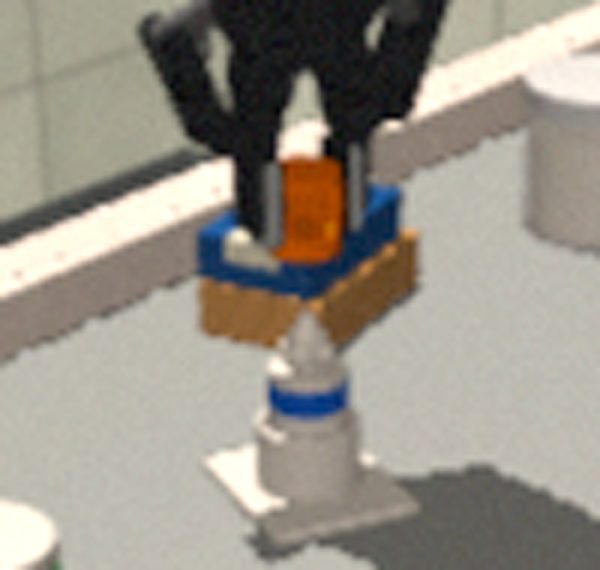

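View pics/w6.png

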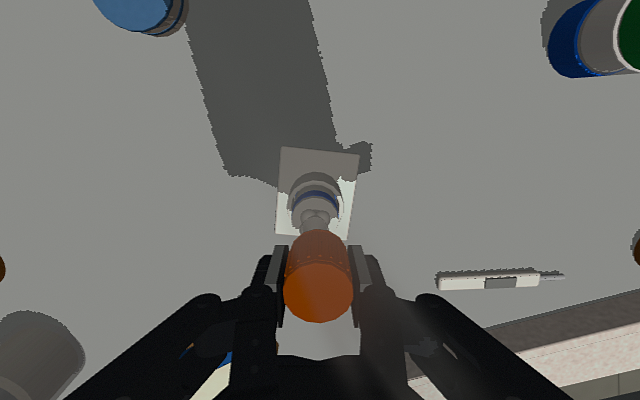

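The side crop shows the cap at (312,210) over the tip at (308,315). The wrist view has the bottle axis near column 315 and the cap at 317.6. So the cap is 2–3 mm too far in +y, and I'll correct that.

Call:
move_arm(motion=[0.2,-0.25,0,0,0,0.2,-0.25,-1,0,0,0.2,-0.25,-1.3,0,0,0.2,-0.25,-1.3,0,0])

```text
time: 6.08
position: [0.6611, -0.1144, 0.1209]
tcp_rot: [0.162, 0.987, 0.0, -0.002]
ft_force: [-1.1, -0.6, -0.1]
width: 0.368
```

```bash
python3 - <<'E'
from h import *
im,c=snap('side','s7');s=read_state();print(s['position'],s['joint_velocities'].round(3),s['ft_force'])
im2,c2=snap('wrist','w7');s=read_state();print(s['position'])
im3,c3=snap('top','t7')
for i,(a,k,al) in enumerate([(im[115:185,270:340],8,1.4),(im2[130:330,250:385],3,1.6),(im3[80:160,350:440],6,1.5)]):
    cr=cv2.convertScaleAbs(cv2.resize(a,None,fx=k,fy=k,interpolation=2),alpha=al);cv2.imwrite(f'pics/c7_{i}.png',cr[:,:,::-1])
E
```

```text
[ 0.66122749 -0.11442652  0.12121062] [-0.001 -0.005  0.002 -0.006 -0.001  0.     0.001] [-1.14475323 -0.49262648  0.28476275]
[ 0.661387   -0.11441451  0.1214274 ]
```

View pics/c7_0.png

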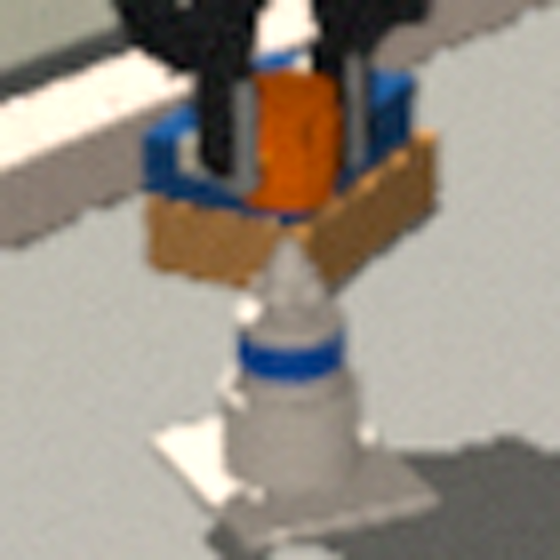

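View pics/c7_1.png

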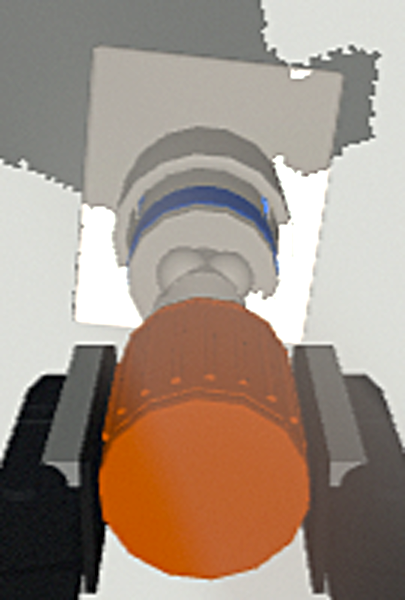

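```bash
python3 - <<'E'
from h import *
im,c=load('s7');hsv=cv2.cvtColor(im,cv2.COLOR_RGB2HSV)
def rows(m,a,b,x0=290,x1=320):
    for y in range(a,b):
        xs=np.where(m[y,x0:x1]>0)[0]
        if len(xs):print(y,xs.min()+x0,xs.max()+x0,(xs.min()+xs.max())/2+x0)
# subpixel via saturation weights
o=cv2.inRange(hsv,(3,170,60),(14,255,255));print('cap');rows(o,124,142,298,316)
b=cv2.inRange(hsv,(108,120,40),(128,255,255));print('band');rows(b,152,166)
p=[.6614,-.1144]
print([np.round(proj(c,(*p,z)),2) for z in(.152,.134,.116)],[np.round(proj(c,(.661,-.1148,z)),2) for z in(.099,.074,.06,.05)])
im0,c0=load('side0');hsv=cv2.cvtColor(im0,cv2.COLOR_RGB2HSV)
b=cv2.inRange(hsv,(108,120,40),(128,255,255));print('band0');rows(b,154,166)
E
```

```text
cap
124 302 310 306.0
125 302 311 306.5
126 302 311 306.5
127 302 311 306.5
128 302 312 307.0
129 302 312 307.0
130 302 312 307.0
131 302 312 307.0
132 302 312 307.0
133 302 311 306.5
134 302 311 306.5
135 304 311 307.5
136 303 311 307.0
137 303 311 307.0
138 302 311 306.5
139 301 311 306.0
140 301 310 305.5
band
158 300 311 305.5
159 300 311 305.5
160 300 311 305.5
161 302 310 306.0
162 305 307 306.0
[array([304.85, 124.63]), array([304.98, 131.4 ]), array([305.11, 138.04])] [array([305.44, 144.18]), array([305.6 , 153.03]), array([305.69, 157.89]), array([305.75, 161.31])]
band0
158 300 311 305.5
159 303 311 307.0
160 300 311 305.5
161 301 310 305.5
162 305 306 305.5
```

View pics/c7_2.png

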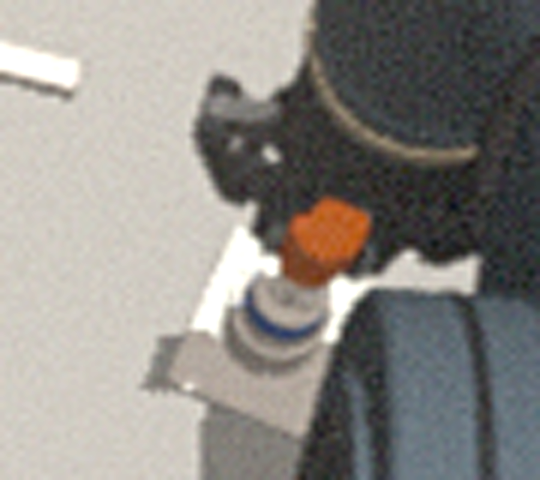

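Wrist view: bottle axis and cap are aligned across the jaws to under 0.5 mm. The side view suggests up to about 1–2 mm of offset along tool x, which is at its pixel limit. The nozzle tolerance is wide, so I descend in steps watching the lateral force.

Call:
move_arm(motion=[0,0,-0.6,0,0,0,0,-1.2,0,0,0,0,-1.8,0,0,0,0,-2.4,0,0,0,0,-2.4,0,0])

```text
time: 6.85
position: [0.6611, -0.1144, 0.0968]
tcp_rot: [0.162, 0.987, 0.0, -0.002]
ft_force: [0.0, 0.0, 0.2]
width: 0.361
```

```bash
python3 - <<'E'
from h import *
im,c=snap('side','s8');s=read_state();print(s['position'],s['ft_force'],s['wrist_torque'])
im2,c2=snap('wrist','w8');s=read_state();print(s['position'],s['ft_force'],s['wrist_torque'])
a=[cv2.convertScaleAbs(cv2.resize(x,(390,540),interpolation=2),alpha=1.4) for x in (im[115:185,280:330],im2[130:330,245:390])]
cv2.imwrite('pics/c8.png',np.hstack(a)[:,:,::-1])
E
```

```text
[ 0.66133894 -0.11442951  0.0972551 ] [-0.54790826 -0.39499815 -0.0714052 ] [ 0.0335535  -0.01494214  0.01131226]
[ 0.66149632 -0.11444794  0.09752556] [-0.38499335  0.10899602 -0.34429834] [-0.00404757 -0.01090588  0.03141744]
```

View pics/c8.png

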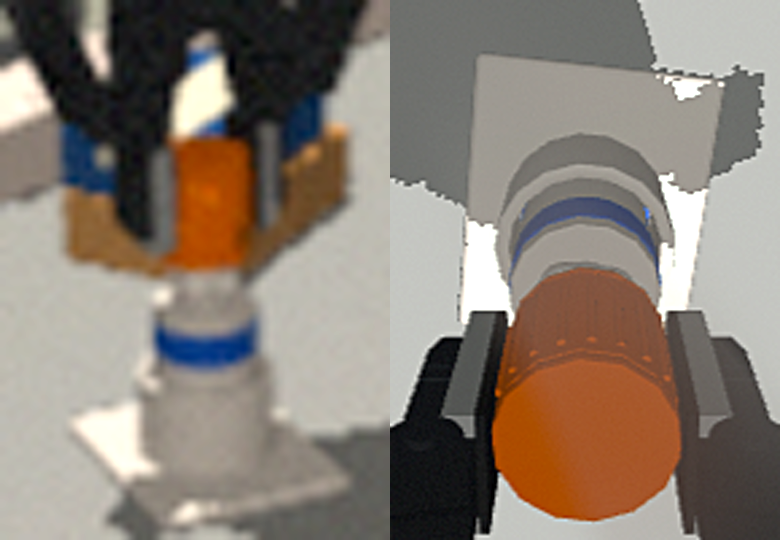

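```bash
python3 - <<'E'
from h import *
im,c=load('w8')
cr=cv2.convertScaleAbs(cv2.resize(im[185:250,270:365],None,fx=8,fy=8,interpolation=2),alpha=1.5)
cv2.imwrite('pics/c8b.png',cr[:,:,::-1])
e=np.array([.946,-.323])
for v in (211,212,213):print('sh',v,onz(c,318,v,.074)[:2]+.0175*e)
for v in (228,229,230):print('mouth',v,onz(c,318,v,.0917)[:2]+.016*e)
E
```

```text
sh 211 [ 0.66009886 -0.11406752]
sh 212 [ 0.66069527 -0.11426906]
sh 213 [ 0.66129303 -0.11447106]
mouth 228 [ 0.66146836 -0.11452544]
mouth 229 [ 0.66202204 -0.11471254]
mouth 230 [ 0.66257702 -0.11490008]
```

View pics/c8b.png

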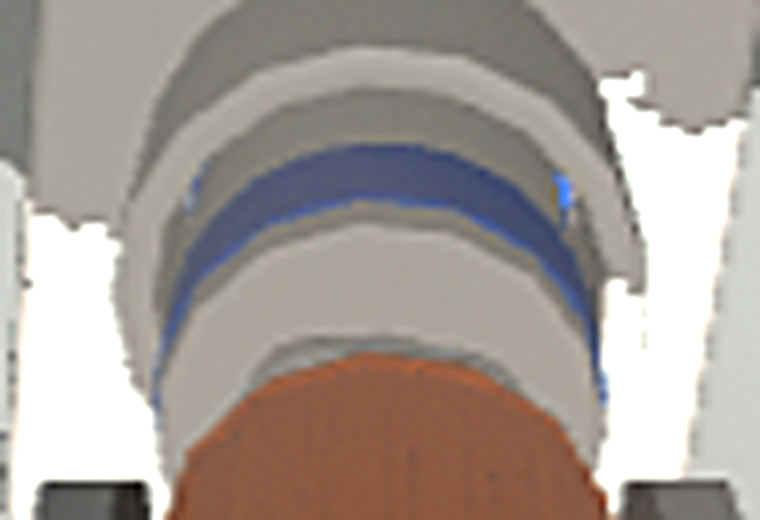

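The two views now disagree in opposite senses (wrist +1 mm, side −1 mm along tool x), so I leave the alignment as it is and go on, watching the force.

Call:
move_arm(motion=[0,0,-0.2,0,0,0,0,-0.4,0,0,0,0,-0.5,0,0,0,0,-0.5,0,0], force=80)

```text
time: 7.45
position: [0.6615, -0.1145, 0.0924]
tcp_rot: [0.162, 0.987, 0.0, -0.001]
ft_force: [0.3, 0.7, 0.6]
width: 0.358
```

```bash
python3 - <<'E'
from h import *
s=read_state();print(s['position'],s['ft_force'],s['wrist_torque'],s['width'])
E
```

```text
[ 0.66146327 -0.11446177  0.09244249] [0.2732473  0.65471352 0.64285949] [0.01776643 0.02093835 0.04228254] 0.35768887332171634
```

Call:
move_arm(motion=[0,0,-0.1,0,0,0,0,-0.2,0,0,0,0,-0.3,0,0,0,0,-0.3,0,0])

```text
time: 7.95
position: [0.6615, -0.1146, 0.0896]
tcp_rot: [0.162, 0.987, 0.0, -0.001]
ft_force: [-1.2, -0.5, 2.7]
width: 0.358
```

Call:
move_arm(motion=[0,0,-0.1,0,0,0,0,-0.2,0,0,0,0,-0.2,0,0])

```text
time: 8.32
position: [0.6616, -0.1147, 0.0878]
tcp_rot: [0.162, 0.987, 0.0, -0.001]
ft_force: [-1.3, -0.3, 6.1]
width: 0.358
```

Call:
move_arm(motion=[0,0,-0.1,0,0,0,0,-0.2,0,0,0,0,-0.2,0,0])

```text
time: 8.7
position: [0.6616, -0.1148, 0.0862]
tcp_rot: [0.162, 0.987, 0.0, -0.001]
ft_force: [-1.7, 0.0, 6.5]
width: 0.355
```

Call:
move_arm(motion=[0,0,-0.1,0,0,0,0,-0.2,0,0,0,0,-0.2,0,0])

```text
time: 9.07
position: [0.6613, -0.1147, 0.0835]
tcp_rot: [0.162, 0.987, 0.0, -0.001]
ft_force: [1.0, -0.4, -3.6]
width: 0.358
```

Force dropped to −3.6 N: the click, with the beads now pulling. Continuing down to home and then into the cushion.

Call:
move_arm(motion=[0,0,-0.1,0,0,0,0,-0.2,0,0,0,0,-0.3,0,0,0,0,-0.3,0,0])

```text
time: 9.57
position: [0.6612, -0.1146, 0.0804]
tcp_rot: [0.162, 0.987, 0.0, -0.002]
ft_force: [-0.2, -0.1, -1.4]
width: 0.358
```

Call:
move_arm(motion=[0,0,-0.1,0,0,0,0,-0.2,0,0,0,0,-0.2,0,0])

```text
time: 9.95
position: [0.6615, -0.1146, 0.0787]
tcp_rot: [0.162, 0.987, 0.0, -0.001]
ft_force: [-0.6, -0.0, 2.3]
width: 0.356
```

Call:
move_arm(motion=[0,0,-0.1,0,0,0,0,-0.2,0,0,0,0,-0.3,0,0,0,0,-0.3,0,0,0,0,-0.3,0,0])

```text
time: 10.58
position: [0.6616, -0.1146, 0.0763]
tcp_rot: [0.162, 0.987, 0.0, -0.001]
ft_force: [-2.3, 0.4, 8.6]
width: 0.358
```

```bash
python3 - <<'E'
from h import *
im,c=snap('side','s9');s=read_state();print(s['position'],s['ft_force'],s['wrist_torque'],s['joint_velocities'].round(3))
im2,c2=snap('wrist','w9');s=read_state();print(s['position'],s['ft_force'],s['time'])
a=[cv2.convertScaleAbs(cv2.resize(x,(390,540),interpolation=2),alpha=1.4) for x in (im[115:185,280:330],im2[130:330,245:390])]
cv2.imwrite('pics/c9.png',np.hstack(a)[:,:,::-1])
E
```

```text
[ 0.66160738 -0.11465093  0.07630183] [-2.45150936 -0.04992919  6.81559063] [0.049883   0.692593   0.02536268] [-0.    -0.001 -0.    -0.     0.002 -0.001  0.003]
[ 0.66159712 -0.11462525  0.07627532] [-2.31416276  0.73536941  7.54379834] 10.675
```

View pics/c9.png

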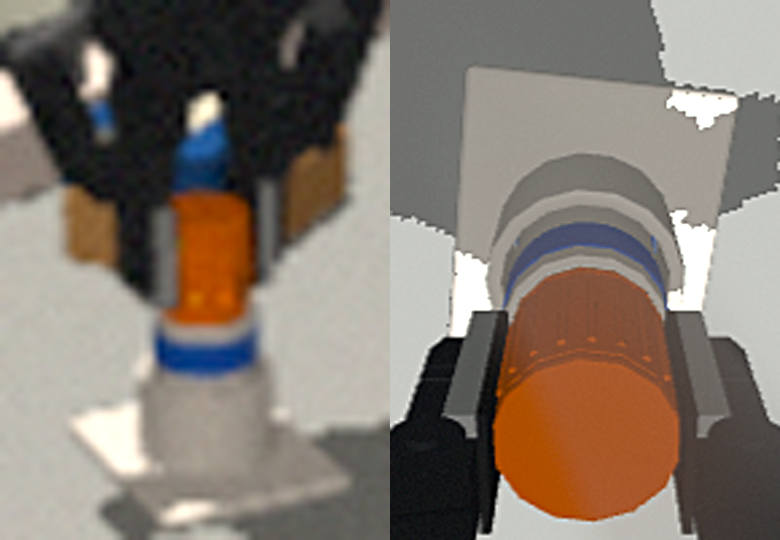

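View pics/s9.png

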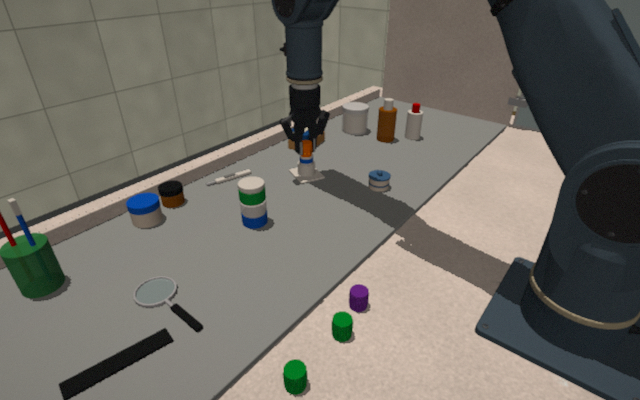

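Cap seated on the shoulder (cap bottom at (211,320) over the blue band at (207,350)), bystanders unmoved, about 7.6 N. A touch more is needed.

Call:
move_arm(motion=[-0.03,0,-0.1,0,0,-0.05,0,-0.16,0,0,-0.05,0,-0.16,0,0,-0.05,0,-0.16,0,0,-0.05,0,-0.16,0,0])

```text
time: 11.3
position: [0.6616, -0.1147, 0.0756]
tcp_rot: [0.162, 0.987, 0.0, -0.0]
ft_force: [-1.8, 1.3, 8.9]
width: 0.356
```

```bash
python3 - <<'E'
from h import *
F=[]
for i in range(5):
    im=capture('side');s=read_state();F.append([*s['ft_force'],*s['position']])
print(np.round(F,4),np.mean(F,0).round(4),s['width'],s['time'])
cv2.imwrite('pics/s10.png',im[:,:,::-1])
E
```

```text
[[-2.634   0.8803  9.641   0.6616 -0.1147  0.0756]
 [-2.8767  1.0876 10.3599  0.6616 -0.1147  0.0756]
 [-2.8165  0.611  10.3788  0.6616 -0.1147  0.0756]
 [-2.7817  1.2236  9.488   0.6616 -0.1147  0.0756]
 [-2.3797  1.6095  8.9907  0.6616 -0.1147  0.0756]] [-2.6977  1.0824  9.7717  0.6616 -0.1147  0.0756] 0.3563885265874647 11.55
```

```bash
python3 - <<'E'
from h import *
print(sign_off())
E
```

```text
the job is handed in; nothing more can be done
None
```

The orange cap is pressed home on the white eye-drop bottle, and I handed the job in at about 11.6 s with the arm still holding it down.

- **Click:** the force rose to at least 6.5 N, then fell suddenly to −3.6 N as the beads pulled the cap down. The force then crossed zero at a tool height of about 79.7 mm, against a predicted home height of 79.6 mm.
- **Final press:** the vertical force averaged 9.8 N over five readings. The tool was about 4.0 mm below home, which matches the cushion's stiffness, so the bottle did not bottom out.
- **Bystanders:** in the side picture taken during the press, the tower, pot and magnifier were where they started. I saved one more picture after the final small push but did not view it.
- **Checks that disagreed:** just before insertion, the wrist camera put the cap about 1 mm off in one direction and the side camera about 1 mm off in the other, so I did not correct it. A sideways force of about 2.7 N remained at the end, and a 0.5 mm shift did not remove it.

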